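Lay the long battery cells in their colour-coded V-cradles

TASK

Sort the battery cells for the pack rebuild: take the four long, fat cells one after another and lay each lengthwise across both V-notches of the cradle of its own colour, gently set down, centred and resting fully down in the notches so that it cannot roll. Leave the short thin cells where they lie, and let go of everything at the end.

Things in the scene. Friction and masses are not known exactly. Their poses are not given: they have to be found in the camera images.
- cell_blue: Long blue battery cell to be moved: a loose solid cylinder 32 mm in diameter and 108 mm long in a blue sleeve (plus a 3 mm steel button at one end), about 0.22 kg, lying on the bench, free to roll. Origin at its middle, 16 mm above the bench at the start; its x axis runs along the cylinder's axis, towards the button.
- cell_yellow: Long yellow battery cell to be moved: a loose solid cylinder 32 mm in diameter and 108 mm long in a yellow sleeve (plus a 3 mm steel button at one end), about 0.22 kg, lying on the bench, free to roll. Origin at its middle, 16 mm above the bench at the start; its x axis runs along the cylinder's axis, towards the button.
- cell_red: Long red battery cell to be moved: a loose solid cylinder 32 mm in diameter and 108 mm long in a red sleeve (plus a 3 mm steel button at one end), about 0.22 kg, lying on the bench, free to roll. Origin at its middle, 16 mm above the bench at the start; its x axis runs along the cylinder's axis, towards the button.
- cell_white: Long white battery cell to be moved: a loose solid cylinder 32 mm in diameter and 108 mm long in a white sleeve (plus a 3 mm steel button at one end), about 0.22 kg, lying on the bench, free to roll. Origin at its middle, 16 mm above the bench at the start; its x axis runs along the cylinder's axis, towards the button.
- cradle_blue: Blue cradle, fixed, all blue: base plate 112 x 64 x 8 mm with two uprights, each 8 mm thick, 56 mm wide, 48 mm tall, 40 mm either side of the middle (72 mm free between), each with a 90 degree V-notch open upwards, bottom 26 mm above the bench. Origin under the middle, on the bench; x axis along the line through both notches. A seated cell's middle is 48.6 mm above the origin, its axis along x.
- cradle_yellow: Yellow cradle, fixed, all yellow: base plate 112 x 64 x 8 mm with two uprights, each 8 mm thick, 56 mm wide, 48 mm tall, 40 mm either side of the middle (72 mm free between), each with a 90 degree V-notch open upwards, bottom 26 mm above the bench. Origin under the middle, on the bench; x axis along the line through both notches. A seated cell's middle is 48.6 mm above the origin, its axis along x.
- cradle_red: Red cradle, fixed, all red: base plate 112 x 64 x 8 mm with two uprights, each 8 mm thick, 56 mm wide, 48 mm tall, 40 mm either side of the middle (72 mm free between), each with a 90 degree V-notch open upwards, bottom 26 mm above the bench. Origin under the middle, on the bench; x axis along the line through both notches. A seated cell's middle is 48.6 mm above the origin, its axis along x.
- cradle_white: White cradle, fixed, all white: base plate 112 x 64 x 8 mm with two uprights, each 8 mm thick, 56 mm wide, 48 mm tall, 40 mm either side of the middle (72 mm free between), each with a 90 degree V-notch open upwards, bottom 26 mm above the bench. Origin under the middle, on the bench; x axis along the line through both notches. A seated cell's middle is 48.6 mm above the origin, its axis along x.
- short_blue: Short thin blue battery cell, not to be moved: a loose cylinder 18 mm in diameter and 65 mm long in a blue sleeve, 46 g, lying on the bench among the long cells. Origin at its middle, 9 mm above the bench; x axis along the cylinder.
- short_red: Short thin red battery cell, not to be moved: a loose cylinder 18 mm in diameter and 65 mm long in a red sleeve, 46 g, lying on the bench among the long cells. Origin at its middle, 9 mm above the bench; x axis along the cylinder.
Mind the look-alikes: they are no part of the job. What is shaped like the cell_yellow but brown or pink is not meant. What is shaped like the cradle_blue but turquoise is not meant.

How it is judged:
By the outcome, as a careful person would: the job done as asked, in the order asked, and still so for the second after the job is handed in, with the robot touching nothing.
It also fails if it takes over 109 s, if anything falls off the work surface, if the arm or the gripper's body presses on something with over 40 N, if the wrist force passes 120 N, or if a joint passes its speed limit or range.

ROBOT

A 6-joint arm with a two-finger parallel gripper is mounted at the origin on the work surface. World frame = base frame: x ahead of the robot, y to its left, z up, the work surface at z = 0. Lengths are in m, angles in degrees, forces in N, time in s.
With the tool pointing down it reaches from about 0.35 to 0.875 m from the base axis. Payload 4.2 kg.
Tool frame: the origin (TCP) lies at the very end of the fingers, on their centre line; the grasp point (between the pads) lies 19 mm behind it; z points along the fingers, y is the line along which they close (so a half turn about z gives the same grasp; the last joint's range is limited). The gripper opens to 87 mm and grips with 3 to 60 N. Pads are 19 mm wide; open, the fingers measure 117 mm over their backs; the gripper's body (75 mm by 190 mm) begins 51 mm behind the grasp point.
Start: joints at [-60.012, 22.042, 0.453, 0, -68.411, -14.817], TCP at [0.164, -0.603, 0.188] pointing down, gripper open.
Joint ranges: [-179.83, 179.83], [-69.29, 118.12], [-61.27, 80.66], [-181.25, 117.63], [-171.15, -9.14], [-177.46, 177.46]. Speed limits (degrees/s): [159.86, 159.86, 180, 180, 180, 180].

INTERFACE

Orientations are given as a 3x3 rotation matrix whose columns are the frame's x, y, z axes.
In Python, from station import monitor, cams, ticket gives the robot as it stands.
- The arm moves only by the tool drive_tool, never from a script. Its argument "moves" is a list of rows, each an object with "delta_pos": the shift along the tool's x, y, z in mm, a list of three; "turn": the turn about the tool's z in rad; "claw": the opening, from 0 (shut) to 1 (fully open). A call has 1 to 12 rows; each row shifts and turns the commanded pose from where the row before left it, along the tool's axes as they then stand; what a row does not reach is not made up. A row lasts 1/8 s, in which the tool goes at most 62.5 mm and 10.7 degrees, less where a joint would pass 70% of its speed; a pose out of reach is approached as far as the arm can. A call is refused whole if a number of a shift passes 62.5 or a number of a turn 0.188, either way. A call with a gripper value outside its range is refused whole. The fingers move at their own pace and stop on an object; the grip force is fixed at half the most. Time passes only in rows, so rows that do not move let the fingers close. It gives the time, the measured TCP pose, the force, the opening and the grip force at its end, in the units of the state.
- monitor.sense(): the state, without advancing time (a new reading comes with each control period).
- cams.capture(name): name is "side" or "top"; returns a dict with "color" (420x560x3 uint8, red, green, blue), "range_z" (420x560 float32, m along the optical axis (not along the pixel's ray), 0 where there is no reading), "vertical_fov" (degrees; the focal length in pixels is half the picture's height over the tangent of half this angle, whatever the lens; pixels are square), "cx", "cy" (the principal point, pixels), "extrinsics" (4x4, takes a point from camera to world coordinates). Camera axes: x right, y down, z forward; pixel columns grow to the right and rows downward; lengths in m; the calibration is good to about 2 mm. A picture is of the moment at which its call begins.
- ticket.finish_job(): hands the job in; it is judged then, once.
The state is a dict: "time_s": time; "joints": joint angles; "joint_velocities": joint speeds; "effort": joint torques, N m; "tcp_pos": TCP position; "ee_rot": TCP orientation; "wrist_force": force on the tool from outside, world axes, zero at the start; "moment": the same for the moment, N m; "gripper_width": opening from 0.0 (shut) to 1.0 (fully open); "gripper_force": force on a finger pad.
Only numpy, scipy, OpenCV 4.12 (cv2) and the standard library are available. Lean on these libraries where they do the work, as an engineer would, in place of code of your own. Each camera call takes 0.05 s, during which the arm holds its last target. There are 200 camera calls.

## Working session

There is one attempt and no reset: what is moved stays moved. The work goes in short steps, Python scripts to look and compute and a tool call to move; the robot and the scene stay as the last step left them, time stands still between calls to the robot, and variables do not carry over. Pictures are saved under pics/ and viewed, at most 14 in all, crops included, and the job is handed in when it is done.

Besides the shell and the picture viewer there is one more tool, called after "Emit:" by a JSON object that holds its "fn" and its "kwargs", one argument or row to a line. drive_tool: Moves the arm, as the interface text tells. Its arguments: {"type":"object","properties":{"moves":{"type":"array","items":{"type":"object","properties":{"delta_pos":{"type":"array","items":{"type":"number"}},"turn":{"type":"number"},"claw":{"type":"number"}}}}},"required":["moves"]}

```bash
mkdir -p pics
python3 - <<'E'
from station import monitor,cams
import cv2,numpy as np
print(monitor.sense())
for n in("top","side"):
    c=cams.capture(n); cv2.imwrite(f"pics/{n}0.png",c["color"][:,:,::-1])
    np.savez(f"{n}0.npz",**c); print(n,c["vertical_fov"],c["cx"],c["cy"],np.round(c["extrinsics"],3).tolist())
E
```

```text
{'time_s': 0.0, 'joints': array([-6.00106028e+01,  2.20904801e+01,  3.79473381e-01, -3.06977570e-02,
       -6.84123479e+01, -1.48160558e+01]), 'joint_velocities': array([-7.25901890e-02,  6.49939573e-02,  4.49711855e-02, -3.44823518e-05,
       -2.49730588e-02,  2.06524071e-02]), 'effort': array([ 5.94853300e-04, -3.90666926e+01,  1.87401652e+01,  4.21959087e+00,
        1.08715476e-02, -1.96290775e-04]), 'tcp_pos': array([ 0.16342198, -0.60253866,  0.18685615]), 'ee_rot': array([[-9.65190076e-01, -2.61548660e-01, -6.44605614e-04],
       [-2.61549446e-01,  9.65187764e-01,  2.11367698e-03],
       [ 6.93360675e-05,  2.20869629e-03, -9.99997558e-01]]), 'wrist_force': array([ 0.49135212, -0.13638513, -0.13523647]), 'moment': array([ 0.00230225, -0.05538126, -0.00282038]), 'gripper_force': 0.0, 'gripper_width': 1.001251911789015}
top 56.13922693297108 282.98909923065065 212.76017378883438 [[-0.017, -0.986, 0.168, 0.294], [-1.0, 0.02, 0.016, 0.013], [-0.019, -0.168, -0.986, 0.886], [0.0, 0.0, 0.0, 1.0]]
side 52.86785269832566 283.49734039634757 214.4741060059099 [[-0.897, -0.28, 0.342, 0.123], [-0.442, 0.583, -0.682, 0.62], [-0.009, -0.763, -0.647, 0.642], [0.0, 0.0, 0.0, 1.0]]
```

View pics/top0.png

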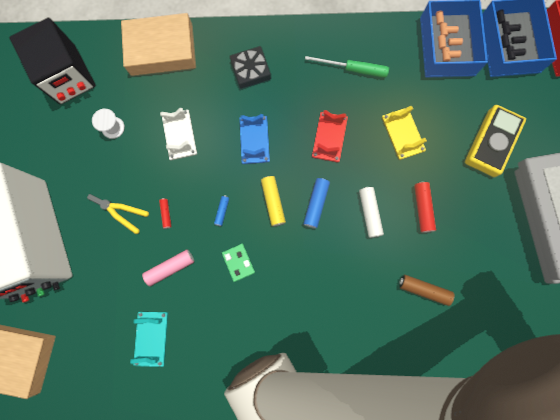

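View pics/side0.png

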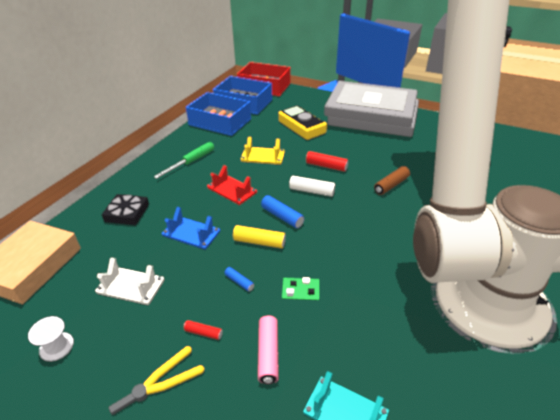

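The top view shows everything needed. Long cells: yellow (273,200), blue (317,203), white (371,212) and red (425,207). Cradles: white (179,134), blue (254,139), red (330,136) and yellow (404,133). The side view agrees. The short cells, pink and brown cells and turquoise cradle are to be left alone.

```bash
cat > m.py <<'E'
import numpy as np,cv2
def pts(c):
    h,w=c["range_z"].shape; f=h/2/np.tan(np.radians(float(c["vertical_fov"]))/2)
    v,u=np.mgrid[:h,:w]; z=c["range_z"]
    P=np.stack([(u-c["cx"])/f*z,(v-c["cy"])/f*z,z],-1)
    E=c["extrinsics"]; return P@E[:3,:3].T+E[:3,3]
def blob(c,P,uv,zmin=0.006,r=38):
    """points above the bench in the component of the hue at the seed"""
    m=((P[...,2]>zmin)&(P[...,2]<.08)&(c["range_z"]>0)).astype(np.uint8)
    u,v=uv; w=np.zeros_like(m); w[v-r:v+r,u-r:u+r]=m[v-r:v+r,u-r:u+r]
    n,l,s,cc=cv2.connectedComponentsWithStats(w)
    return l,s,cc
def rect(Q):
    (cx,cy),(a,b),t=cv2.minAreaRect((Q[:,:2]*1000).astype(np.float32))
    if a<b: a,b,t=b,a,t+90
    return np.round([cx,cy,a,b,(t+90)%180-90],1)
CELL=dict(blue=(317,203),yellow=(273,200),red=(425,207),white=(371,212))
CRAD=dict(blue=(254,139),yellow=(404,133),red=(330,136),white=(179,134))
E
python3 - <<'E'
from m import *
c=dict(np.load("top0.npz"));P=pts(c)
print("bench z",np.median(P[240:280,300:380,2]),P[230:300:,300:380,2].std())
for k,uv in CELL.items():
    l,s,cc=blob(c,P,uv); i=l[uv[1],uv[0]]; Q=P[l==i]
    T=Q[Q[:,2]>np.percentile(Q[:,2],95)-.006]
    print(k,len(Q),"all",rect(Q),"top",rect(T),"mean",T.mean(0).round(4),"zmax",np.percentile(Q[:,2],95).round(4))
for k,uv in CRAD.items():
    l,s,cc=blob(c,P,uv,.004); i=np.argmax(s[1:,4])+1; Q=P[l==i]
    B=Q[Q[:,2]<.014]; U=Q[Q[:,2]>.036]
    print(k,"base",rect(B),"med z",np.median(B[:,2]).round(4),"upr",rect(U),"zmax",Q[:,2].max().round(4),len(U))
E
```

```text
bench z 0.0001408324685254203 0.0579473893509501
blue 691 all [464.8 -47.7 111.3  31.2 -17.2] top [463.8 -48.2 109.5  25.8 -17.2] mean [ 0.4633 -0.0474  0.0305] zmax 0.0333
yellow 682 all [471.4  50.6 111.3  31.1  12.6] top [470.6  50.6 109.3  26.4  13.8] mean [0.4693 0.05   0.0303] zmax 0.033
red 747 all [ 450.7 -287.3  112.    31.9    4.1] top [ 449.  -286.9  108.5   26.9    3.4] mean [ 0.4486 -0.2875  0.0305] zmax 0.0332
white 728 all [ 441.7 -167.7  111.1   32.3    9.1] top [ 440.9 -167.9  109.    25.7    9.4] mean [ 0.4396 -0.1678  0.0304] zmax 0.033
blue base [621.1  92.6 113.5  64.3   2.8] med z 0.0082 upr [620.9  93.1  88.9  50.5   2.8] zmax 0.0492 125
yellow base [ 629.  -255.   116.    66.    18.4] med z 0.0082 upr [ 627.9 -256.1   88.6   50.9   18.4] zmax 0.0494 117
red base [623.6 -83.7 113.   64.  -12.5] med z 0.0083 upr [623.9 -83.8  90.1  50.4 -12.3] zmax 0.0491 120
white base [638.3 271.  114.6  65.8  12.5] med z 0.0081 upr [637.5 270.9  89.4  49.9  11.7] zmax 0.0491 124
```

All cells measure about 111 x 32 mm (button included) and the cradles about 113 x 64 mm, with heights of 33 and 49 mm, so they match the given sizes. Next is a planner helper that gives shifts in tool axes.

```bash
cat > p.py <<'E'
import sys,numpy as np
from station import monitor
def plan(x,y,z,yaw):
    s=monitor.sense(); R=s["ee_rot"]; d=R.T@(np.array([x,y,z])-s["tcp_pos"]*1000)
    a=np.degrees(np.arctan2(R[1,0],R[0,0])); t=(a-yaw+90)%180-90
    n=int(np.ceil(np.linalg.norm(d)/50)); 
    print("t",round(s["time_s"],2),"tool shift",d.round(1),"rows",n,"each",(d/max(n,1)).round(1),"| turn",round(np.radians(t),3),"rad",round(t,1),"deg | j6",s["joints"][5].round(0),"F",s["wrist_force"].round(1),"w",round(s["gripper_width"],3))
if __name__=="__main__": plan(*map(float,sys.argv[1:]))
E
python3 p.py 464 -47.8 120 -17.2
```

```text
t 0.1 tool shift [-435.3  456.8   67.8] rows 13 each [-33.5  35.1   5.2] | turn 0.565 rad 32.4 deg | j6 -15.0 F [ 0.3 -0.2 -0.1] w 1.002
```

Emit:
{"fn": "drive_tool", "kwargs": {
  "moves": [
    {"delta_pos":[-36.3,38,5.6],"claw":0.7},
    {"delta_pos":[-36.3,38,5.6],"claw":0.7},
    {"delta_pos":[-36.3,38,5.6],"claw":0.7},
    {"delta_pos":[-36.3,38,5.6],"claw":0.7},
    {"delta_pos":[-36.3,38,5.6],"claw":0.7},
    {"delta_pos":[-36.3,38,5.6],"claw":0.7},
    {"delta_pos":[-36.3,38,5.6],"claw":0.7},
    {"delta_pos":[-36.3,38,5.6],"claw":0.7},
    {"delta_pos":[-36.3,38,5.6],"claw":0.7},
    {"delta_pos":[-36.3,38,5.6],"claw":0.7},
    {"delta_pos":[-36.3,38,5.6],"claw":0.7},
    {"delta_pos":[-36.3,38,5.6],"claw":0.7}
  ]
}}

```text
invalid input
```

Emit:
{"fn": "drive_tool", "kwargs": {
  "moves": [
    {"delta_pos":[0,0,0],"turn":0.141,"claw":0.7},
    {"delta_pos":[0,0,0],"turn":0.141,"claw":0.7},
    {"delta_pos":[0,0,0],"turn":0.141,"claw":0.7},
    {"delta_pos":[0,0,0],"turn":0.141,"claw":0.7},
    {"delta_pos":[0,0,0],"claw":0.7},
    {"delta_pos":[0,0,0],"claw":0.7}
  ]
}}

```text
invalid input
```

```bash
python3 p.py 464 -47.8 3.5 -17.2
```

```text
t 0.1 tool shift [-435.3  456.5  184.3] rows 14 each [-31.1  32.6  13.2] | turn 0.565 rad 32.4 deg | j6 -15.0 F [ 0.3 -0.2 -0.1] w 1.002
```

Emit:
{"fn": "drive_tool", "kwargs": {
  "moves": [
    {"delta_pos":[-36.3,38,5.6],"turn":0,"claw":0.7},
    {"delta_pos":[-36.3,38,5.6],"turn":0,"claw":0.7},
    {"delta_pos":[-36.3,38,5.6],"turn":0,"claw":0.7},
    {"delta_pos":[-36.3,38,5.6],"turn":0,"claw":0.7},
    {"delta_pos":[-36.3,38,5.6],"turn":0,"claw":0.7},
    {"delta_pos":[-36.3,38,5.6],"turn":0,"claw":0.7},
    {"delta_pos":[-36.3,38,5.6],"turn":0,"claw":0.7},
    {"delta_pos":[-36.3,38,5.6],"turn":0,"claw":0.7},
    {"delta_pos":[-36.3,38,5.6],"turn":0,"claw":0.7},
    {"delta_pos":[-36.3,38,5.6],"turn":0,"claw":0.7},
    {"delta_pos":[-36.3,38,5.6],"turn":0,"claw":0.7},
    {"delta_pos":[-36.3,38,5.6],"turn":0,"claw":0.7}
  ]
}}

```text
time_s: 1.6
tcp_pos: [0.465, -0.0474, 0.1205]
ee_rot: [[-0.965, -0.262, -0.0], [-0.262, 0.965, -0.0], [0.0, 0.0, -1.0]]
wrist_force: [1.2, -0.6, 0.3]
gripper_width: 0.696
gripper_force: 0.0
```

Emit:
{"fn": "drive_tool", "kwargs": {
  "moves": [
    {"delta_pos":[0,0,0],"turn":0.141,"claw":0.7},
    {"delta_pos":[0,0,0],"turn":0.141,"claw":0.7},
    {"delta_pos":[0,0,0],"turn":0.141,"claw":0.7},
    {"delta_pos":[0,0,0],"turn":0.141,"claw":0.7},
    {"delta_pos":[0,0,0],"turn":0,"claw":0.7},
    {"delta_pos":[0,0,0],"turn":0,"claw":0.7}
  ]
}}

```text
time_s: 2.35
tcp_pos: [0.4645, -0.0491, 0.1206]
ee_rot: [[-0.956, 0.293, -0.0], [0.293, 0.956, -0.0], [0.0, -0.0, -1.0]]
wrist_force: [0.1, 0.7, 0.4]
gripper_width: 0.7
gripper_force: 0.0
```

```bash
python3 p.py 464 -47.8 3.5 -17.2
```

```text
t 2.35 tool shift [  0.8   1.1 117.1] rows 3 each [ 0.3  0.4 39. ] | turn 0.003 rad 0.2 deg | j6 -121.0 F [0.1 0.7 0.4] w 0.7
```

Emit:
{"fn": "drive_tool", "kwargs": {
  "moves": [
    {"delta_pos":[0.8,1.1,39],"turn":0,"claw":0.7},
    {"delta_pos":[0,0,39],"turn":0,"claw":0.7},
    {"delta_pos":[0,0,28],"turn":0,"claw":0.7},
    {"delta_pos":[0,0,10],"turn":0,"claw":0.7},
    {"delta_pos":[0,0,0],"turn":0,"claw":0.7},
    {"delta_pos":[0,0,0],"turn":0,"claw":0.2},
    {"delta_pos":[0,0,0],"turn":0,"claw":0.2},
    {"delta_pos":[0,0,0],"turn":0,"claw":0.2},
    {"delta_pos":[0,0,0],"turn":0,"claw":0.2},
    {"delta_pos":[0,0,0],"turn":0,"claw":0.2}
  ]
}}

```text
time_s: 3.6
tcp_pos: [0.4642, -0.0478, 0.0048]
ee_rot: [[-0.956, 0.295, 0.0], [0.295, 0.956, 0.0], [-0.0, 0.0, -1.0]]
wrist_force: [-0.3, -0.2, 0.4]
gripper_width: 0.241
gripper_force: 0.0
```

Emit:
{"fn": "drive_tool", "kwargs": {
  "moves": [
    {"delta_pos":[0,0,-20],"turn":0,"claw":0.2},
    {"delta_pos":[0,0,-40],"turn":0,"claw":0.2},
    {"delta_pos":[0,0,-40],"turn":0,"claw":0.2},
    {"delta_pos":[0,0,0],"turn":0,"claw":0.2}
  ]
}}

```text
time_s: 4.1
tcp_pos: [0.4667, -0.0474, 0.1078]
ee_rot: [[-0.956, 0.294, 0.008], [0.294, 0.956, 0.001], [-0.007, 0.003, -1.0]]
wrist_force: [-0.8, 1.0, -0.1]
gripper_width: 0.199
gripper_force: 0.0
```

```bash
python3 p.py 621 92.8 100 2.8
```

```text
t 4.1 tool shift [-106.2  179.4    9.2] rows 5 each [-21.2  35.9   1.8] | turn -0.348 rad -19.9 deg | j6 -121.0 F [-0.8  1.  -0.1] w 0.199
```

Run:
```python
from station import cams
import cv2,numpy as np
for n in("top","side"):
    c=cams.capture(n); np.savez(f"{n}1.npz",**c)
    if n=="side": cv2.imwrite("pics/s1.png",cv2.resize(c["color"][90:310,180:460,::-1],None,fx=2.5,fy=2.5))
```

```text
(no output)
```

View pics/s1.png

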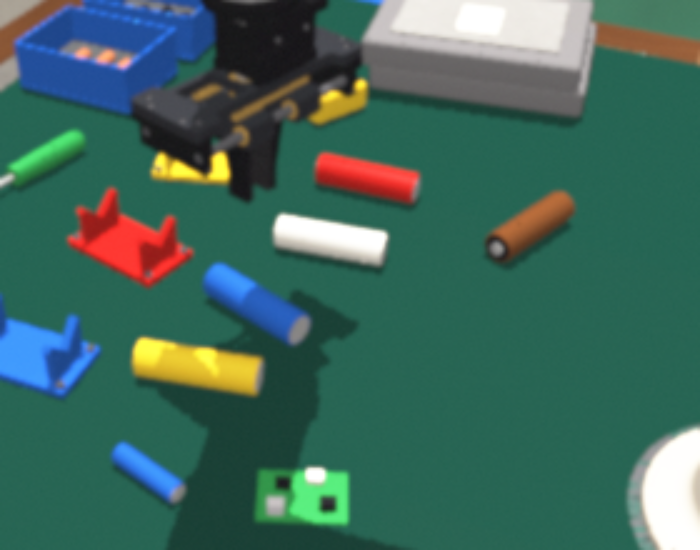

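The blue cell still lies at crop (258,303), and the shut fingertips show at crop (255,195), which is full-frame (282,168). The grasp missed without touching it, so I'll check the projections of the TCP and the cell in both views.

```bash
cat >> m.py <<'E'
def proj(c,p):
    E=c["extrinsics"]; q=E[:3,:3].T@(np.array(p)-E[:3,3]); f=210/np.tan(np.radians(float(c["vertical_fov"]))/2)
    return np.round([c["cx"]+f*q[0]/q[2],c["cy"]+f*q[1]/q[2],q[2]],3)
E
python3 - <<'E'
from m import *
import cv2
for n in("top","side"):
    c=dict(np.load(n+"1.npz"));print(n,"tcp",proj(c,[.4667,-.0474,.1078]),"cell",proj(c,[.464,-.048,.016]))
    P=pts(c)
    h=cv2.cvtColor(c["color"],cv2.COLOR_RGB2HSV); m=(h[...,0]>102)&(h[...,0]<122)&(h[...,1]>150)&(P[...,2]<.06)&(P[...,2]>.01)
    k,l,s,cc=cv2.connectedComponentsWithStats(m.astype(np.uint8))
    for i in range(1,k):
        if s[i,4]>60: print(cc[i].round(),s[i,4],P[l==i].mean(0).round(3),rect(P[l==i]))
    cv2.imwrite(f"pics/{n}1.png",c["color"][:,:,::-1])
c=dict(np.load("side1.npz"));P=pts(c);print(P[160:170,274:292:4].reshape(-1,3)[::4].round(3))
E
```

```text
top tcp [318.613 192.437   0.795] cell [316.049 202.527   0.885]
[488.  36.] 5069 [ 0.848 -0.461  0.037] [ 848.3 -470.   307.6  165.9  -89.1]
[314. 211.] 374 [ 0.443 -0.042  0.029] [444.1 -42.2  65.9  29.3 -17.1]
side tcp [279.583 178.537   0.918] cell [281.336 211.147   0.977]
[374.  27.] 716 [ 0.664 -1.418  0.032] [  681.4 -1430.1   414.3    57.7   -24.4]
[225. 107.] 2088 [ 0.842 -0.409  0.038] [ 845.7 -454.4  278.5  168.4  -89. ]
[280. 210.] 523 [ 0.463 -0.04   0.026] [464.8 -46.1 109.2  30.1 -16.5]
[174. 220.] 224 [0.658 0.096 0.028] [661.7  94.   51.   15.9 -89.4]
[205. 230.] 227 [0.578 0.092 0.028] [591.4  90.9  51.5  35.9  88.5]
[237. 277.] 239 [0.452 0.17  0.016] [451.2 167.4  63.5  18.3 -12.9]
[[ 0.471 -0.031  0.164]
 [ 0.447 -0.059  0.154]
 [ 0.454 -0.054  0.153]
 [ 0.465 -0.057  0.145]
 [ 0.459 -0.027  0.162]
 [ 0.471 -0.032  0.153]
 [ 0.449 -0.062  0.142]
 [ 0.454 -0.054  0.142]
 [ 0.557 -0.239 -0.001]
 [ 0.46  -0.029  0.151]
 [ 0.471 -0.031  0.144]
 [ 0.534 -0.24  -0.002]
 [ 0.541 -0.23  -0.001]]
```

View pics/top1.png

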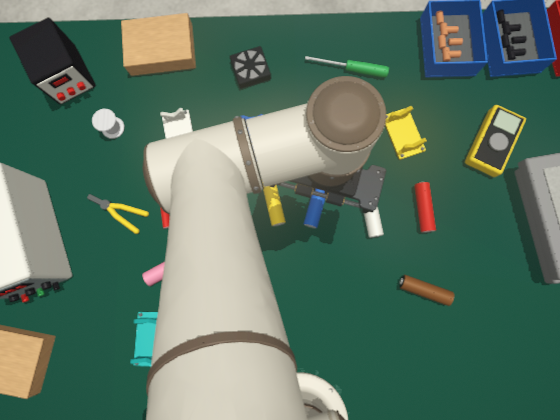

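The top view confirms the gripper is over the blue cell in plan, with the cell at (314,211). In the side view the fingertips look higher than the TCP reading says, so I'll measure their height.

```bash
python3 - <<'E'
from m import *
c=dict(np.load("side1.npz"));P=pts(c)
m=(abs(P[...,0]-.465)<.06)&(abs(P[...,1]+.047)<.06)&(P[...,2]>.05)&(P[...,2]<.3)
v,u=np.nonzero(m); Q=P[m]; print("lowest",np.sort(Q[:,2])[:8].round(4),"at",Q[np.argsort(Q[:,2])[:5]].round(3).tolist())
for r in range(160,176,2): print(r,u[v==r].min() if (v==r).any() else None,Q[v==r].min(0).round(3) if (v==r).any() else "",Q[v==r].max(0).round(3) if (v==r).any() else "")
E
python3 p.py 464 -47.8 100 -17.2
```

```text
lowest [0.1405 0.1407 0.1411 0.1411 0.1411 0.1411 0.1412 0.1415] at [[0.459, -0.03, 0.141], [0.457, -0.056, 0.141], [0.463, -0.057, 0.141], [0.451, -0.058, 0.141], [0.464, -0.031, 0.141]]
160 271 [ 0.447 -0.059  0.148] [ 0.479 -0.024  0.171]
162 271 [ 0.448 -0.061  0.143] [ 0.48  -0.027  0.164]
164 271 [ 0.449 -0.062  0.141] [ 0.479 -0.027  0.16 ]
166 271 [ 0.459 -0.035  0.144] [ 0.48  -0.028  0.153]
168 273 [ 0.458 -0.033  0.142] [ 0.474 -0.028  0.149]
170 277 [ 0.458 -0.033  0.141] [ 0.464 -0.028  0.144]
172 None  
174 None  
t 4.2 tool shift [-0.1 -0.   4.7] rows 1 each [-0.1 -0.   4.7] | turn 0.001 rad 0.0 deg | j6 -121.0 F [ 0.3 -0.5 -0.8] w 0.199
```

The fingertips measure z = 0.140 m while the TCP reads about 0.105 m. The real tips are therefore about 35 mm above the stated TCP, which explains the clean miss over the 32 mm cell. I'll open, go down part way and check from close by.

Emit:
{"fn": "drive_tool", "kwargs": {
  "moves": [
    {"delta_pos":[0,0,0],"turn":0,"claw":0.7},
    {"delta_pos":[0,0,0],"turn":0,"claw":0.7},
    {"delta_pos":[0,0,0],"turn":0,"claw":0.7},
    {"delta_pos":[0,0,40],"turn":0,"claw":0.7},
    {"delta_pos":[0,0,40],"turn":0,"claw":0.7},
    {"delta_pos":[0,0,20],"turn":0,"claw":0.7},
    {"delta_pos":[0,0,10],"turn":0,"claw":0.7},
    {"delta_pos":[0,0,10],"turn":0,"claw":0.7},
    {"delta_pos":[0,0,0],"turn":0,"claw":0.7}
  ]
}}

```text
time_s: 5.32
tcp_pos: [0.4642, -0.0478, -0.0154]
ee_rot: [[-0.956, 0.295, -0.0], [0.295, 0.956, -0.0], [0.0, -0.0, -1.0]]
wrist_force: [-0.6, -0.7, 0.3]
gripper_width: 0.696
gripper_force: 0.0
```

Run:
```python
from station import cams,monitor
from m import *
c=cams.capture("side");np.savez("side2.npz",**c);P=pts(c)
h=cv2.cvtColor(c["color"],cv2.COLOR_RGB2HSV)
m=(abs(P[...,0]-.465)<.07)&(abs(P[...,1]+.047)<.07)&(P[...,2]>.006)&(P[...,2]<.3)&(h[...,2]<60)
Q=P[m];o=np.argsort(Q[:,2]);print(Q[o[:12]].round(3).tolist());print(monitor.sense()["tcp_pos"],monitor.sense()["wrist_force"])
cv2.imwrite("pics/s2.png",cv2.resize(c["color"][110:260,200:390,::-1],None,fx=4,fy=4))
```

```text
[[0.459, -0.079, 0.02], [0.453, -0.077, 0.02], [0.468, -0.01, 0.02], [0.464, -0.011, 0.02], [0.464, -0.015, 0.021], [0.474, -0.01, 0.021], [0.46, -0.08, 0.021], [0.446, -0.074, 0.021], [0.45, -0.076, 0.022], [0.454, -0.078, 0.022], [0.444, -0.075, 0.022], [0.477, -0.011, 0.022]]
[ 0.4645742  -0.04774017 -0.01498819] [ 0.54534919  0.39071439 -0.08950809]
```

View pics/s2.png

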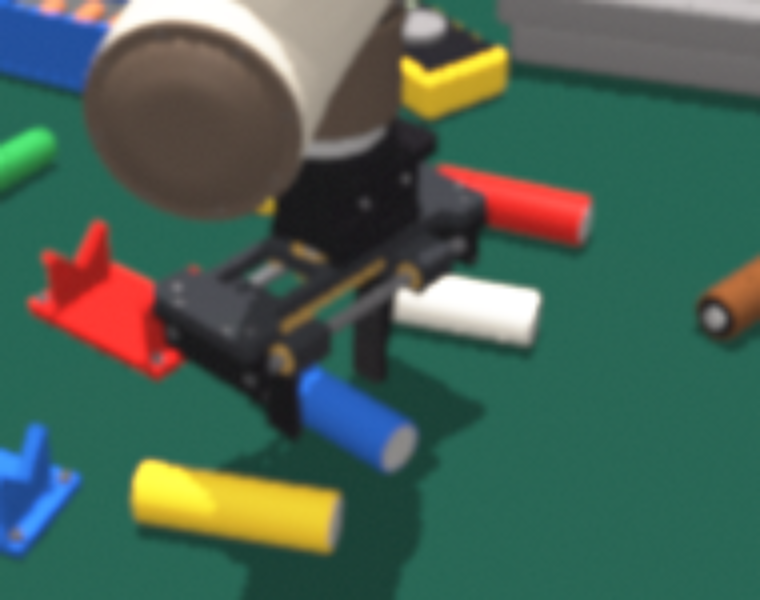

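The tips are at z = 0.020 with the TCP at -0.015, so the 35 mm offset is confirmed. The two fingers straddle the cell at crop (290,430) and (372,375). I'll go down 16 mm more and grip.

Emit:
{"fn": "drive_tool", "kwargs": {
  "moves": [
    {"delta_pos":[0,0,8],"turn":0,"claw":0.7},
    {"delta_pos":[0,0,8],"turn":0,"claw":0.7},
    {"delta_pos":[0,0,0],"turn":0,"claw":0.7},
    {"delta_pos":[0,0,0],"turn":0,"claw":0.2},
    {"delta_pos":[0,0,0],"turn":0,"claw":0.2},
    {"delta_pos":[0,0,0],"turn":0,"claw":0.2},
    {"delta_pos":[0,0,0],"turn":0,"claw":0.2},
    {"delta_pos":[0,0,0],"turn":0,"claw":0.2}
  ]
}}

```text
time_s: 6.38
tcp_pos: [0.4642, -0.0479, -0.0311]
ee_rot: [[-0.956, 0.295, 0.0], [0.295, 0.956, -0.0], [-0.0, -0.0, -1.0]]
wrist_force: [0.6, 0.2, 1.2]
gripper_width: 0.359
gripper_force: 30.0
```

Gripped: width 0.359, 30 N. Lifting.

Emit:
{"fn": "drive_tool", "kwargs": {
  "moves": [
    {"delta_pos":[0,0,-15],"turn":0,"claw":0.2},
    {"delta_pos":[0,0,-40],"turn":0,"claw":0.2},
    {"delta_pos":[0,0,-45],"turn":0,"claw":0.2},
    {"delta_pos":[0,0,0],"turn":0,"claw":0.2}
  ]
}}

```text
time_s: 6.88
tcp_pos: [0.4667, -0.0472, 0.0717]
ee_rot: [[-0.956, 0.294, 0.008], [0.294, 0.956, 0.002], [-0.007, 0.004, -1.0]]
wrist_force: [-0.5, 0.2, -2.5]
gripper_width: 0.361
gripper_force: 30.0
```

```bash
python3 p.py 621 92.8 70 2.8
```

```text
t 6.88 tool shift [-106.2  179.2    3.1] rows 5 each [-21.2  35.8   0.6] | turn -0.348 rad -19.9 deg | j6 -121.0 F [-0.5  0.2 -2.5] w 0.361
```

Emit:
{"fn": "drive_tool", "kwargs": {
  "moves": [
    {"delta_pos":[-21.7,36.2,0],"turn":0,"claw":0.2},
    {"delta_pos":[-21.7,36.2,0],"turn":0,"claw":0.2},
    {"delta_pos":[-21.7,36.2,0],"turn":0,"claw":0.2},
    {"delta_pos":[-21.7,36.2,0],"turn":0,"claw":0.2},
    {"delta_pos":[-21.7,36.2,0],"turn":0,"claw":0.2},
    {"delta_pos":[0,0,0],"turn":-0.116,"claw":0.2},
    {"delta_pos":[0,0,0],"turn":-0.116,"claw":0.2},
    {"delta_pos":[0,0,0],"turn":-0.116,"claw":0.2},
    {"delta_pos":[0,0,0],"turn":0,"claw":0.2},
    {"delta_pos":[0,0,0],"turn":0,"claw":0.2},
    {"delta_pos":[0,0,0],"turn":0,"claw":0.2}
  ]
}}

```text
time_s: 8.25
tcp_pos: [0.621, 0.0931, 0.0683]
ee_rot: [[-0.999, -0.048, -0.001], [-0.048, 0.999, -0.0], [0.001, -0.0, -1.0]]
wrist_force: [-0.6, -0.4, -1.6]
gripper_width: 0.361
gripper_force: 30.0
```

```bash
python3 p.py 621 92.8 3 2.8
python3 - <<'E'
from station import cams
from m import *
c=cams.capture("side");np.savez("side3.npz",**c);P=pts(c)
h=cv2.cvtColor(c["color"],cv2.COLOR_RGB2HSV); m=(h[...,0]>102)&(h[...,0]<122)&(h[...,1]>150)&(P[...,2]<.16)&(P[...,2]>.08)&(abs(P[...,0]-.62)<.12)&(abs(P[...,1]-.09)<.1)
Q=P[m];print(rect(Q),Q.min(0),Q.max(0),m.sum())
cv2.imwrite("pics/s3.png",cv2.resize(c["color"][100:270,100:310,::-1],None,fx=3.5,fy=3.5))
E
```

```text
t 8.25 tool shift [-0.  -0.3 65.3] rows 2 each [-0.  -0.1 32.6] | turn -0.001 rad -0.1 deg | j6 -111.0 F [-0.6 -0.4 -1.6] w 0.361
[605.5  92.1  77.3  44.6  11. ] [0.56551048 0.07061827 0.10631466] [0.64171379 0.11923241 0.14508482] 360
```

View pics/s3.png

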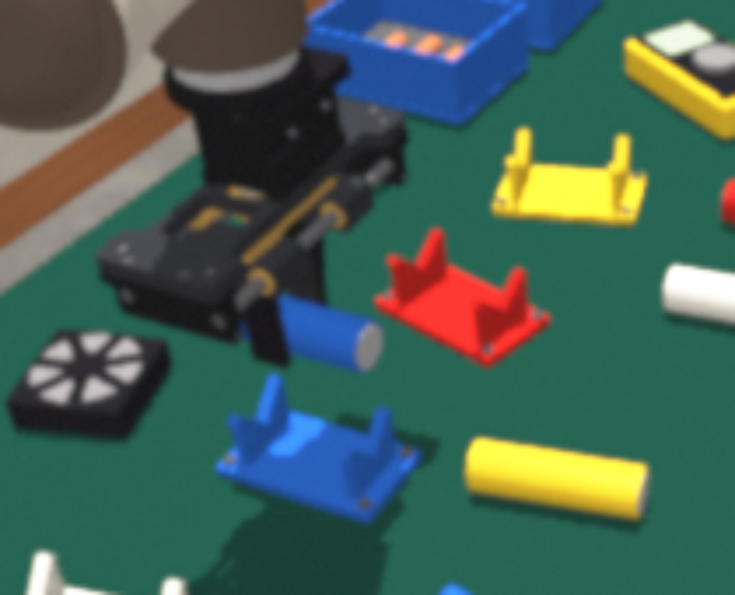

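The blue cell hangs level above its cradle at crop (330,330), with the cradle at (320,460). Its near end is 54 mm from the cradle middle, so it is centred. Lowering to just above seating.

Emit:
{"fn": "drive_tool", "kwargs": {
  "moves": [
    {"delta_pos":[0,0,25],"turn":0,"claw":0.2},
    {"delta_pos":[0,0,20],"turn":0,"claw":0.2},
    {"delta_pos":[0,0,12],"turn":0,"claw":0.2},
    {"delta_pos":[0,0,6],"turn":0,"claw":0.2},
    {"delta_pos":[0,0,1],"turn":0,"claw":0.2},
    {"delta_pos":[0,0,1],"turn":0,"claw":0.2},
    {"delta_pos":[0,0,0],"turn":0,"claw":0.2},
    {"delta_pos":[0,0,0],"turn":0,"claw":0.2}
  ]
}}

```text
time_s: 9.3
tcp_pos: [0.6215, 0.0933, 0.0042]
ee_rot: [[-0.999, -0.049, 0.001], [-0.049, 0.999, 0.0], [-0.001, 0.0, -1.0]]
wrist_force: [0.3, -0.0, -2.6]
gripper_width: 0.362
gripper_force: 30.0
```

Emit:
{"fn": "drive_tool", "kwargs": {
  "moves": [
    {"delta_pos":[0,0,0.7],"turn":0,"claw":0.2},
    {"delta_pos":[0,0,0.7],"turn":0,"claw":0.2},
    {"delta_pos":[0,0,0],"turn":0,"claw":0.2}
  ]
}}

```text
time_s: 9.68
tcp_pos: [0.6214, 0.0931, 0.0027]
ee_rot: [[-0.999, -0.049, 0.0], [-0.049, 0.999, -0.0], [-0.0, -0.0, -1.0]]
wrist_force: [0.1, 0.0, 0.1]
gripper_width: 0.362
gripper_force: 30.0
```

Emit:
{"fn": "drive_tool", "kwargs": {
  "moves": [
    {"delta_pos":[0,0,0.5],"turn":0,"claw":0.2},
    {"delta_pos":[0,0,0],"turn":0,"claw":0.2}
  ]
}}

```text
time_s: 9.93
tcp_pos: [0.6215, 0.093, 0.0025]
ee_rot: [[-0.999, -0.049, 0.001], [-0.049, 0.999, -0.0], [-0.001, -0.0, -1.0]]
wrist_force: [-0.9, -2.1, 4.2]
gripper_width: 0.359
gripper_force: 30.0
```

The cradle now carries the cell (force +4 N), so I'll open and rise.

Emit:
{"fn": "drive_tool", "kwargs": {
  "moves": [
    {"delta_pos":[0,0,0],"turn":0,"claw":0.45},
    {"delta_pos":[0,0,0],"turn":0,"claw":0.7},
    {"delta_pos":[0,0,0],"turn":0,"claw":0.7},
    {"delta_pos":[0,0,0],"turn":0,"claw":0.7},
    {"delta_pos":[0,0,-20],"turn":0,"claw":0.7},
    {"delta_pos":[0,0,-40],"turn":0,"claw":0.7},
    {"delta_pos":[0,0,-10],"turn":0,"claw":0.7},
    {"delta_pos":[0,0,0],"turn":0,"claw":0.7},
    {"delta_pos":[0,0,0],"turn":0,"claw":0.7}
  ]
}}

```text
time_s: 11.05
tcp_pos: [0.6202, 0.0929, 0.0704]
ee_rot: [[-0.999, -0.048, -0.003], [-0.048, 0.999, -0.001], [0.003, -0.0, -1.0]]
wrist_force: [-0.0, 0.2, -0.6]
gripper_width: 0.699
gripper_force: 0.0
```

```bash
python3 p.py 471 50.5 70 13
python3 - <<'E'
from station import cams
from m import *
c=cams.capture("side");P=pts(c);np.savez("side4.npz",**c)
h=cv2.cvtColor(c["color"],cv2.COLOR_RGB2HSV); m=(h[...,0]>102)&(h[...,0]<122)&(h[...,1]>130)&(P[...,2]<.08)&(P[...,2]>.05)&(abs(P[...,0]-.62)<.12)&(abs(P[...,1]-.09)<.1)
Q=P[m];print(rect(Q),np.percentile(Q[:,2],[50,95,99]),Q.max(0),m.sum())
E
```

```text
t 11.05 tool shift [151.1 -35.2   0.8] rows 4 each [37.8 -8.8  0.2] | turn -0.178 rad -10.2 deg | j6 -110.0 F [-0.   0.2 -0.6] w 0.699
[620.8  94.1 110.   29.8   2.7] [0.06150588 0.06566926 0.06650382] [0.67620534 0.11020892 0.06756304] 525
```

Blue is seated: its top is at about 65 mm (64.6 expected), centre (621,94) and angle 2.7°. Now yellow.

Emit:
{"fn": "drive_tool", "kwargs": {
  "moves": [
    {"delta_pos":[37.8,-8.8,0],"turn":0,"claw":0.7},
    {"delta_pos":[37.8,-8.8,0],"turn":0,"claw":0.7},
    {"delta_pos":[37.8,-8.8,0],"turn":0,"claw":0.7},
    {"delta_pos":[37.8,-8.8,0],"turn":0,"claw":0.7},
    {"delta_pos":[0,0,0],"turn":-0.089,"claw":0.7},
    {"delta_pos":[0,0,0],"turn":-0.089,"claw":0.7},
    {"delta_pos":[0,0,0],"turn":0,"claw":0.7},
    {"delta_pos":[0,0,0],"turn":0,"claw":0.7},
    {"delta_pos":[0,0,0],"turn":0,"claw":0.7}
  ]
}}

```text
time_s: 12.22
tcp_pos: [0.4719, 0.0506, 0.0715]
ee_rot: [[-0.975, -0.224, -0.001], [-0.224, 0.975, -0.0], [0.001, -0.0, -1.0]]
wrist_force: [0.2, 0.3, 0.1]
gripper_width: 0.701
gripper_force: 0.0
```

```bash
python3 p.py 471 50.5 -31 13
```

```text
t 12.22 tool shift [8.000e-01 1.000e-01 1.025e+02] rows 3 each [ 0.3  0.  34.2] | turn -0.001 rad -0.1 deg | j6 -103.0 F [0.2 0.3 0.1] w 0.701
```

Emit:
{"fn": "drive_tool", "kwargs": {
  "moves": [
    {"delta_pos":[0.8,0,40],"turn":0,"claw":0.7},
    {"delta_pos":[0,0,35],"turn":0,"claw":0.7},
    {"delta_pos":[0,0,20],"turn":0,"claw":0.7},
    {"delta_pos":[0,0,7.5],"turn":0,"claw":0.7},
    {"delta_pos":[0,0,0],"turn":0,"claw":0.7},
    {"delta_pos":[0,0,0],"turn":0,"claw":0.2},
    {"delta_pos":[0,0,0],"turn":0,"claw":0.2},
    {"delta_pos":[0,0,0],"turn":0,"claw":0.2},
    {"delta_pos":[0,0,0],"turn":0,"claw":0.2},
    {"delta_pos":[0,0,0],"turn":0,"claw":0.2}
  ]
}}

```text
time_s: 13.48
tcp_pos: [0.4714, 0.0505, -0.0303]
ee_rot: [[-0.974, -0.225, 0.0], [-0.225, 0.974, 0.0], [-0.0, 0.0, -1.0]]
wrist_force: [-0.5, -0.2, 2.8]
gripper_width: 0.359
gripper_force: 30.0
```

Emit:
{"fn": "drive_tool", "kwargs": {
  "moves": [
    {"delta_pos":[0,0,-15],"turn":0,"claw":0.2},
    {"delta_pos":[0,0,-40],"turn":0,"claw":0.2},
    {"delta_pos":[0,0,-40],"turn":0,"claw":0.2},
    {"delta_pos":[0,0,-10],"turn":0,"claw":0.2},
    {"delta_pos":[0,0,0],"turn":0,"claw":0.2},
    {"delta_pos":[0,0,0],"turn":0,"claw":0.2},
    {"delta_pos":[0,0,0],"turn":0,"claw":0.2}
  ]
}}

```text
time_s: 14.35
tcp_pos: [0.4702, 0.0501, 0.0729]
ee_rot: [[-0.974, -0.225, -0.003], [-0.225, 0.974, -0.001], [0.003, -0.001, -1.0]]
wrist_force: [0.4, 0.4, -1.7]
gripper_width: 0.361
gripper_force: 30.0
```

```bash
python3 p.py 628.5 -255.5 74 18.4
```

```text
t 14.35 tool shift [ -85.6 -333.3   -1.2] rows 7 each [-12.2 -47.6  -0.2] | turn -0.095 rad -5.4 deg | j6 -103.0 F [ 0.4  0.4 -1.7] w 0.361
```

Emit:
{"fn": "drive_tool", "kwargs": {
  "moves": [
    {"delta_pos":[-12.1,-47.6,0],"turn":0,"claw":0.2},
    {"delta_pos":[-12.1,-47.6,0],"turn":0,"claw":0.2},
    {"delta_pos":[-12.1,-47.6,0],"turn":0,"claw":0.2},
    {"delta_pos":[-12.1,-47.6,0],"turn":0,"claw":0.2},
    {"delta_pos":[-12.1,-47.6,0],"turn":0,"claw":0.2},
    {"delta_pos":[-12.1,-47.6,0],"turn":0,"claw":0.2},
    {"delta_pos":[-12.1,-47.6,0],"turn":0,"claw":0.2},
    {"delta_pos":[0,0,0],"turn":-0.095,"claw":0.2},
    {"delta_pos":[0,0,0],"turn":0,"claw":0.2},
    {"delta_pos":[0,0,0],"turn":0,"claw":0.2},
    {"delta_pos":[0,0,0],"turn":0,"claw":0.2}
  ]
}}

```text
time_s: 15.72
tcp_pos: [0.6285, -0.2545, 0.0743]
ee_rot: [[-0.949, -0.316, -0.0], [-0.316, 0.949, 0.0], [0.0, 0.0, -1.0]]
wrist_force: [0.1, 0.8, -2.5]
gripper_width: 0.36
gripper_force: 30.0
```

```bash
python3 p.py 628.5 -255.5 4 18.4
```

```text
t 15.72 tool shift [ 0.3 -1.  70.3] rows 2 each [ 0.2 -0.5 35.2] | turn 0.001 rad 0.1 deg | j6 -63.0 F [ 0.1  0.8 -2.5] w 0.36
```

Emit:
{"fn": "drive_tool", "kwargs": {
  "moves": [
    {"delta_pos":[0.3,-1,25],"turn":0,"claw":0.2},
    {"delta_pos":[0,0,20],"turn":0,"claw":0.2},
    {"delta_pos":[0,0,15],"turn":0,"claw":0.2},
    {"delta_pos":[0,0,7],"turn":0,"claw":0.2},
    {"delta_pos":[0,0,2],"turn":0,"claw":0.2},
    {"delta_pos":[0,0,0],"turn":0,"claw":0.2},
    {"delta_pos":[0,0,0],"turn":0,"claw":0.2}
  ]
}}

```text
time_s: 16.6
tcp_pos: [0.6292, -0.2563, 0.0062]
ee_rot: [[-0.949, -0.316, 0.001], [-0.316, 0.949, -0.0], [-0.001, -0.001, -1.0]]
wrist_force: [-0.4, -0.6, -1.8]
gripper_width: 0.359
gripper_force: 30.0
```

Emit:
{"fn": "drive_tool", "kwargs": {
  "moves": [
    {"delta_pos":[0,0,0.6],"turn":0,"claw":0.2},
    {"delta_pos":[0,0,0.6],"turn":0,"claw":0.2},
    {"delta_pos":[0,0,0],"turn":0,"claw":0.2}
  ]
}}

```text
time_s: 16.98
tcp_pos: [0.6286, -0.2562, 0.0041]
ee_rot: [[-0.949, -0.316, -0.0], [-0.316, 0.949, 0.0], [0.0, 0.0, -1.0]]
wrist_force: [0.1, 0.0, -1.6]
gripper_width: 0.362
gripper_force: 30.0
```

Emit:
{"fn": "drive_tool", "kwargs": {
  "moves": [
    {"delta_pos":[0,0,0.6],"turn":0,"claw":0.2},
    {"delta_pos":[0,0,0.4],"turn":0,"claw":0.2},
    {"delta_pos":[0,0,0],"turn":0,"claw":0.2}
  ]
}}

```text
time_s: 17.35
tcp_pos: [0.6287, -0.2563, 0.0032]
ee_rot: [[-0.949, -0.316, 0.0], [-0.316, 0.949, -0.0], [-0.0, -0.0, -1.0]]
wrist_force: [0.2, 0.2, -2.1]
gripper_width: 0.354
gripper_force: 30.0
```

Emit:
{"fn": "drive_tool", "kwargs": {
  "moves": [
    {"delta_pos":[0,0,0.5],"turn":0,"claw":0.2},
    {"delta_pos":[0,0,0],"turn":0,"claw":0.2}
  ]
}}

```text
time_s: 17.6
tcp_pos: [0.6289, -0.2564, 0.0029]
ee_rot: [[-0.949, -0.316, 0.0], [-0.316, 0.949, -0.0], [-0.0, -0.0, -1.0]]
wrist_force: [0.9, -0.6, -1.5]
gripper_width: 0.361
gripper_force: 30.0
```

Emit:
{"fn": "drive_tool", "kwargs": {
  "moves": [
    {"delta_pos":[0,0,0.6],"turn":0,"claw":0.2},
    {"delta_pos":[0,0,0],"turn":0,"claw":0.2}
  ]
}}

```text
time_s: 17.85
tcp_pos: [0.6291, -0.2566, 0.0027]
ee_rot: [[-0.949, -0.316, 0.001], [-0.316, 0.949, -0.001], [-0.001, -0.001, -1.0]]
wrist_force: [-0.8, -1.2, 2.0]
gripper_width: 0.36
gripper_force: 30.0
```

Contact: the load has reversed to +2 N. Release and rise.

Emit:
{"fn": "drive_tool", "kwargs": {
  "moves": [
    {"delta_pos":[0,0,0.2],"turn":0,"claw":0.2},
    {"delta_pos":[0,0,0],"turn":0,"claw":0.45},
    {"delta_pos":[0,0,0],"turn":0,"claw":0.7},
    {"delta_pos":[0,0,0],"turn":0,"claw":0.7},
    {"delta_pos":[0,0,0],"turn":0,"claw":0.7},
    {"delta_pos":[0,0,-20],"turn":0,"claw":0.7},
    {"delta_pos":[0,0,-40],"turn":0,"claw":0.7},
    {"delta_pos":[0,0,-10],"turn":0,"claw":0.7},
    {"delta_pos":[0,0,0],"turn":0,"claw":0.7},
    {"delta_pos":[0,0,0],"turn":0,"claw":0.7}
  ]
}}

```text
time_s: 19.1
tcp_pos: [0.6276, -0.2558, 0.0702]
ee_rot: [[-0.949, -0.316, -0.003], [-0.316, 0.949, 0.001], [0.002, 0.002, -1.0]]
wrist_force: [-0.3, 0.3, 0.1]
gripper_width: 0.701
gripper_force: 0.0
```

```bash
python3 p.py 449.5 -287.2 72 3.6
python3 - <<'E'
from station import cams
from m import *
c=cams.capture("side");P=pts(c);np.savez("side5.npz",**c)
h=cv2.cvtColor(c["color"],cv2.COLOR_RGB2HSV); m=(h[...,0]>20)&(h[...,0]<36)&(h[...,1]>130)&(P[...,2]<.08)&(P[...,2]>.05)&(abs(P[...,0]-.628)<.12)&(abs(P[...,1]+.255)<.1)
Q=P[m];print(rect(Q),np.percentile(Q[:,2],[50,95,99]),m.sum())
E
```

```text
t 19.1 tool shift [178.9  26.5  -1.3] rows 4 each [44.7  6.6 -0.3] | turn 0.259 rad 14.8 deg | j6 -63.0 F [-0.3  0.3  0.1] w 0.701
[ 626.2 -251.2  111.3   28.8   17.6] [0.05993912 0.06508295 0.06609935] 337
```

Yellow is seated: top at about 65 mm, 17.6°, and centred within 3 mm. Now red.

Emit:
{"fn": "drive_tool", "kwargs": {
  "moves": [
    {"delta_pos":[45,6.6,0],"turn":0,"claw":0.7},
    {"delta_pos":[45,6.6,0],"turn":0,"claw":0.7},
    {"delta_pos":[45,6.6,0],"turn":0,"claw":0.7},
    {"delta_pos":[44.5,6.6,0],"turn":0,"claw":0.7},
    {"delta_pos":[0,0,0],"turn":0.13,"claw":0.7},
    {"delta_pos":[0,0,0],"turn":0.13,"claw":0.7},
    {"delta_pos":[0,0,0],"turn":0,"claw":0.7},
    {"delta_pos":[0,0,0],"turn":0,"claw":0.7},
    {"delta_pos":[0,0,0],"turn":0,"claw":0.7}
  ]
}}

```text
time_s: 20.27
tcp_pos: [0.45, -0.2878, 0.0715]
ee_rot: [[-0.998, -0.063, -0.001], [-0.063, 0.998, 0.0], [0.001, 0.0, -1.0]]
wrist_force: [-0.3, -0.8, 0.0]
gripper_width: 0.706
gripper_force: 0.0
```

```bash
python3 p.py 449.5 -287.2 -31 3.6
```

```text
t 20.27 tool shift [  0.4   0.6 102.5] rows 3 each [ 0.1  0.2 34.2] | turn 0.0 rad 0.0 deg | j6 -71.0 F [-0.3 -0.8  0. ] w 0.706
```

Emit:
{"fn": "drive_tool", "kwargs": {
  "moves": [
    {"delta_pos":[0.4,0.6,40],"turn":0,"claw":0.7},
    {"delta_pos":[0,0,35],"turn":0,"claw":0.7},
    {"delta_pos":[0,0,20],"turn":0,"claw":0.7},
    {"delta_pos":[0,0,7.5],"turn":0,"claw":0.7},
    {"delta_pos":[0,0,0],"turn":0,"claw":0.7},
    {"delta_pos":[0,0,0],"turn":0,"claw":0.2},
    {"delta_pos":[0,0,0],"turn":0,"claw":0.2},
    {"delta_pos":[0,0,0],"turn":0,"claw":0.2},
    {"delta_pos":[0,0,0],"turn":0,"claw":0.2},
    {"delta_pos":[0,0,0],"turn":0,"claw":0.2}
  ]
}}

```text
time_s: 21.52
tcp_pos: [0.45, -0.2875, -0.0302]
ee_rot: [[-0.998, -0.062, 0.001], [-0.062, 0.998, -0.0], [-0.001, -0.0, -1.0]]
wrist_force: [0.0, -0.1, 3.4]
gripper_width: 0.362
gripper_force: 30.0
```

Emit:
{"fn": "drive_tool", "kwargs": {
  "moves": [
    {"delta_pos":[0,0,-15],"turn":0,"claw":0.2},
    {"delta_pos":[0,0,-40],"turn":0,"claw":0.2},
    {"delta_pos":[0,0,-40],"turn":0,"claw":0.2},
    {"delta_pos":[0,0,-10],"turn":0,"claw":0.2},
    {"delta_pos":[0,0,0],"turn":0,"claw":0.2},
    {"delta_pos":[0,0,0],"turn":0,"claw":0.2},
    {"delta_pos":[0,0,0],"turn":0,"claw":0.2}
  ]
}}

```text
time_s: 22.4
tcp_pos: [0.4486, -0.287, 0.0728]
ee_rot: [[-0.998, -0.062, -0.003], [-0.062, 0.998, 0.001], [0.003, 0.001, -1.0]]
wrist_force: [0.7, -0.0, -2.9]
gripper_width: 0.361
gripper_force: 30.0
```

```bash
python3 p.py 623.7 -83.7 74 -12.4
```

```text
t 22.4 tool shift [-187.3  192.1   -1.5] rows 6 each [-31.2  32.   -0.2] | turn 0.278 rad 15.9 deg | j6 -71.0 F [ 0.7 -0.  -2.9] w 0.361
```

Emit:
{"fn": "drive_tool", "kwargs": {
  "moves": [
    {"delta_pos":[-31.1,32,0],"turn":0,"claw":0.2},
    {"delta_pos":[-31.1,32,0],"turn":0,"claw":0.2},
    {"delta_pos":[-31.1,32,0],"turn":0,"claw":0.2},
    {"delta_pos":[-31.1,32,0],"turn":0,"claw":0.2},
    {"delta_pos":[-31.1,32,0],"turn":0,"claw":0.2},
    {"delta_pos":[-31.1,32,0],"turn":0,"claw":0.2},
    {"delta_pos":[0,0,0],"turn":0.139,"claw":0.2},
    {"delta_pos":[0,0,0],"turn":0.139,"claw":0.2},
    {"delta_pos":[0,0,0],"turn":0,"claw":0.2},
    {"delta_pos":[0,0,0],"turn":0,"claw":0.2},
    {"delta_pos":[0,0,0],"turn":0,"claw":0.2}
  ]
}}

```text
time_s: 23.78
tcp_pos: [0.6238, -0.0844, 0.0741]
ee_rot: [[-0.977, 0.214, -0.0], [0.214, 0.977, -0.0], [0.0, -0.0, -1.0]]
wrist_force: [0.5, 0.1, -2.1]
gripper_width: 0.36
gripper_force: 30.0
```

```bash
python3 p.py 623.7 -83.7 4 -12.4
```

```text
t 23.77 tool shift [ 0.2  0.6 70.1] rows 2 each [ 0.1  0.3 35.1] | turn 0.001 rad 0.1 deg | j6 -109.0 F [ 0.5  0.1 -2.1] w 0.36
```

Emit:
{"fn": "drive_tool", "kwargs": {
  "moves": [
    {"delta_pos":[0.2,0.6,25],"turn":0,"claw":0.2},
    {"delta_pos":[0,0,20],"turn":0,"claw":0.2},
    {"delta_pos":[0,0,15],"turn":0,"claw":0.2},
    {"delta_pos":[0,0,7],"turn":0,"claw":0.2},
    {"delta_pos":[0,0,2],"turn":0,"claw":0.2},
    {"delta_pos":[0,0,0.6],"turn":0,"claw":0.2},
    {"delta_pos":[0,0,0.6],"turn":0,"claw":0.2},
    {"delta_pos":[0,0,0],"turn":0,"claw":0.2},
    {"delta_pos":[0,0,0],"turn":0,"claw":0.2}
  ]
}}

```text
time_s: 24.9
tcp_pos: [0.624, -0.0836, 0.0044]
ee_rot: [[-0.977, 0.215, 0.0], [0.215, 0.977, 0.0], [-0.0, 0.0, -1.0]]
wrist_force: [0.2, -0.3, -2.4]
gripper_width: 0.36
gripper_force: 30.0
```

Emit:
{"fn": "drive_tool", "kwargs": {
  "moves": [
    {"delta_pos":[0,0,0.6],"turn":0,"claw":0.2},
    {"delta_pos":[0,0,0],"turn":0,"claw":0.2}
  ]
}}

```text
time_s: 25.15
tcp_pos: [0.624, -0.0836, 0.0038]
ee_rot: [[-0.977, 0.214, 0.0], [0.214, 0.977, -0.0], [-0.0, -0.0, -1.0]]
wrist_force: [-0.0, -0.9, -1.4]
gripper_width: 0.357
gripper_force: 30.0
```

Emit:
{"fn": "drive_tool", "kwargs": {
  "moves": [
    {"delta_pos":[0,0,0.6],"turn":0,"claw":0.2},
    {"delta_pos":[0,0,0],"turn":0,"claw":0.2}
  ]
}}

```text
time_s: 25.4
tcp_pos: [0.6241, -0.0838, 0.0035]
ee_rot: [[-0.977, 0.214, 0.0], [0.214, 0.977, -0.0], [-0.001, -0.0, -1.0]]
wrist_force: [-1.3, -0.9, 3.3]
gripper_width: 0.358
gripper_force: 30.0
```

Emit:
{"fn": "drive_tool", "kwargs": {
  "moves": [
    {"delta_pos":[0,0,0.5],"turn":0,"claw":0.2},
    {"delta_pos":[0,0,0],"turn":0,"claw":0.2}
  ]
}}

```text
time_s: 25.65
tcp_pos: [0.6241, -0.0839, 0.0033]
ee_rot: [[-0.977, 0.214, 0.001], [0.214, 0.977, -0.001], [-0.001, -0.0, -1.0]]
wrist_force: [-1.1, -0.9, 6.2]
gripper_width: 0.358
gripper_force: 30.0
```

Seated; releasing.

Emit:
{"fn": "drive_tool", "kwargs": {
  "moves": [
    {"delta_pos":[0,0,0],"turn":0,"claw":0.45},
    {"delta_pos":[0,0,0],"turn":0,"claw":0.7},
    {"delta_pos":[0,0,0],"turn":0,"claw":0.7},
    {"delta_pos":[0,0,0],"turn":0,"claw":0.7},
    {"delta_pos":[0,0,-20],"turn":0,"claw":0.7},
    {"delta_pos":[0,0,-40],"turn":0,"claw":0.7},
    {"delta_pos":[0,0,-10],"turn":0,"claw":0.7},
    {"delta_pos":[0,0,0],"turn":0,"claw":0.7},
    {"delta_pos":[0,0,0],"turn":0,"claw":0.7}
  ]
}}

```text
time_s: 26.78
tcp_pos: [0.6229, -0.0835, 0.071]
ee_rot: [[-0.977, 0.215, -0.003], [0.215, 0.977, 0.0], [0.003, -0.0, -1.0]]
wrist_force: [-0.0, -0.1, -0.5]
gripper_width: 0.703
gripper_force: 0.0
```

```bash
python3 p.py 441.2 -167.8 72 9.2
python3 - <<'E'
from station import cams
from m import *
c=cams.capture("side");P=pts(c);np.savez("side6.npz",**c)
h=cv2.cvtColor(c["color"],cv2.COLOR_RGB2HSV); m=((h[...,0]>172)|(h[...,0]<8))&(h[...,1]>130)&(P[...,2]<.08)&(P[...,2]>.05)&(abs(P[...,0]-.624)<.12)&(abs(P[...,1]+.084)<.1)
Q=P[m];print(rect(Q),np.percentile(Q[:,2],[50,95,99]),m.sum())
E
```

```text
t 26.77 tool shift [ 159.3 -121.4   -0.5] rows 5 each [ 31.9 -24.3  -0.1] | turn -0.377 rad -21.6 deg | j6 -109.0 F [-0.  -0.1 -0.5] w 0.703
[622.4 -82.1 110.6  28.8 -12.4] [0.06141183 0.06565619 0.06657771] 373
```

Red is seated: top at about 65.6 mm, -12.4°, and centred within 2 mm. Now white.

Emit:
{"fn": "drive_tool", "kwargs": {
  "moves": [
    {"delta_pos":[32,-24.3,0],"turn":0,"claw":0.7},
    {"delta_pos":[32,-24.3,0],"turn":0,"claw":0.7},
    {"delta_pos":[32,-24.3,0],"turn":0,"claw":0.7},
    {"delta_pos":[32,-24.3,0],"turn":0,"claw":0.7},
    {"delta_pos":[32,-24.3,0],"turn":0,"claw":0.7},
    {"delta_pos":[0,0,0],"turn":-0.126,"claw":0.7},
    {"delta_pos":[0,0,0],"turn":-0.126,"claw":0.7},
    {"delta_pos":[0,0,0],"turn":-0.126,"claw":0.7},
    {"delta_pos":[0,0,0],"turn":0,"claw":0.7},
    {"delta_pos":[0,0,0],"turn":0,"claw":0.7},
    {"delta_pos":[0,0,0],"turn":0,"claw":0.7}
  ]
}}

```text
time_s: 28.2
tcp_pos: [0.4415, -0.1679, 0.0722]
ee_rot: [[-0.987, -0.16, -0.0], [-0.16, 0.987, 0.0], [0.0, 0.0, -1.0]]
wrist_force: [-0.4, 0.9, 0.4]
gripper_width: 0.699
gripper_force: 0.0
```

```bash
python3 p.py 441.2 -167.8 -31 9.2
```

```text
t 28.2 tool shift [2.000e-01 1.000e-01 1.032e+02] rows 3 each [ 0.1  0.  34.4] | turn 0.0 rad 0.0 deg | j6 -80.0 F [-0.4  0.9  0.4] w 0.699
```

Emit:
{"fn": "drive_tool", "kwargs": {
  "moves": [
    {"delta_pos":[0,0,40],"turn":0,"claw":0.7},
    {"delta_pos":[0,0,35],"turn":0,"claw":0.7},
    {"delta_pos":[0,0,20],"turn":0,"claw":0.7},
    {"delta_pos":[0,0,7.5],"turn":0,"claw":0.7},
    {"delta_pos":[0,0,0],"turn":0,"claw":0.7},
    {"delta_pos":[0,0,0],"turn":0,"claw":0.2},
    {"delta_pos":[0,0,0],"turn":0,"claw":0.2},
    {"delta_pos":[0,0,0],"turn":0,"claw":0.2},
    {"delta_pos":[0,0,0],"turn":0,"claw":0.2},
    {"delta_pos":[0,0,0],"turn":0,"claw":0.2}
  ]
}}

```text
time_s: 29.45
tcp_pos: [0.4419, -0.1679, -0.0297]
ee_rot: [[-0.987, -0.161, 0.001], [-0.161, 0.987, -0.0], [-0.001, -0.0, -1.0]]
wrist_force: [-0.6, -0.2, 2.7]
gripper_width: 0.357
gripper_force: 30.0
```

Emit:
{"fn": "drive_tool", "kwargs": {
  "moves": [
    {"delta_pos":[0,0,-15],"turn":0,"claw":0.2},
    {"delta_pos":[0,0,-40],"turn":0,"claw":0.2},
    {"delta_pos":[0,0,-40],"turn":0,"claw":0.2},
    {"delta_pos":[0,0,-10],"turn":0,"claw":0.2},
    {"delta_pos":[0,0,0],"turn":0,"claw":0.2},
    {"delta_pos":[0,0,0],"turn":0,"claw":0.2},
    {"delta_pos":[0,0,0],"turn":0,"claw":0.2}
  ]
}}

```text
time_s: 30.32
tcp_pos: [0.4405, -0.1678, 0.0735]
ee_rot: [[-0.987, -0.161, -0.003], [-0.161, 0.987, 0.0], [0.003, 0.001, -1.0]]
wrist_force: [0.5, 0.0, -2.6]
gripper_width: 0.361
gripper_force: 30.0
```

```bash
python3 p.py 638 271 74 12.2
```

```text
t 30.32 tool shift [-265.5  401.3   -1. ] rows 10 each [-26.5  40.1  -0.1] | turn -0.051 rad -2.9 deg | j6 -80.0 F [ 0.5  0.  -2.6] w 0.361
```

Emit:
{"fn": "drive_tool", "kwargs": {
  "moves": [
    {"delta_pos":[-26.5,40.1,0],"turn":0,"claw":0.2},
    {"delta_pos":[-26.5,40.1,0],"turn":0,"claw":0.2},
    {"delta_pos":[-26.5,40.1,0],"turn":0,"claw":0.2},
    {"delta_pos":[-26.5,40.1,0],"turn":0,"claw":0.2},
    {"delta_pos":[-26.5,40.1,0],"turn":0,"claw":0.2},
    {"delta_pos":[-26.5,40.1,0],"turn":0,"claw":0.2},
    {"delta_pos":[-26.5,40.1,0],"turn":0,"claw":0.2},
    {"delta_pos":[-26.5,40.1,0],"turn":0,"claw":0.2},
    {"delta_pos":[-26.5,40.1,0],"turn":0,"claw":0.2},
    {"delta_pos":[-26.5,40.1,0],"turn":0,"claw":0.2},
    {"delta_pos":[0,0,0],"turn":-0.051,"claw":0.2},
    {"delta_pos":[0,0,0],"turn":0,"claw":0.2}
  ]
}}

```text
time_s: 31.82
tcp_pos: [0.6377, 0.2706, 0.0728]
ee_rot: [[-0.977, -0.211, -0.003], [-0.211, 0.977, -0.002], [0.003, -0.001, -1.0]]
wrist_force: [-0.4, 0.6, -2.4]
gripper_width: 0.36
gripper_force: 30.0
```

Emit:
{"fn": "drive_tool", "kwargs": {
  "moves": [
    {"delta_pos":[0,0,0],"turn":0,"claw":0.2},
    {"delta_pos":[0,0,0],"turn":0,"claw":0.2}
  ]
}}

```text
time_s: 32.08
tcp_pos: [0.6384, 0.2699, 0.0749]
ee_rot: [[-0.978, -0.21, -0.0], [-0.21, 0.978, -0.0], [0.0, -0.0, -1.0]]
wrist_force: [-0.5, -0.6, -2.3]
gripper_width: 0.36
gripper_force: 30.0
```

```bash
python3 p.py 638 271 4 12.2
```

```text
t 32.08 tool shift [ 0.1  1.2 70.9] rows 2 each [ 0.1  0.6 35.4] | turn -0.001 rad -0.1 deg | j6 -114.0 F [-0.5 -0.6 -2.3] w 0.36
```

Emit:
{"fn": "drive_tool", "kwargs": {
  "moves": [
    {"delta_pos":[0,1.1,25],"turn":0,"claw":0.2},
    {"delta_pos":[0,0,20],"turn":0,"claw":0.2},
    {"delta_pos":[0,0,15],"turn":0,"claw":0.2},
    {"delta_pos":[0,0,7],"turn":0,"claw":0.2},
    {"delta_pos":[0,0,2],"turn":0,"claw":0.2},
    {"delta_pos":[0,0,0.6],"turn":0,"claw":0.2},
    {"delta_pos":[0,0,0.6],"turn":0,"claw":0.2},
    {"delta_pos":[0,0,0],"turn":0,"claw":0.2},
    {"delta_pos":[0,0,0],"turn":0,"claw":0.2}
  ]
}}

```text
time_s: 33.2
tcp_pos: [0.6384, 0.2717, 0.005]
ee_rot: [[-0.977, -0.211, 0.0], [-0.211, 0.977, 0.0], [-0.0, 0.0, -1.0]]
wrist_force: [-0.1, 0.2, -1.3]
gripper_width: 0.364
gripper_force: 30.0
```

Emit:
{"fn": "drive_tool", "kwargs": {
  "moves": [
    {"delta_pos":[0,0,0.6],"turn":0,"claw":0.2},
    {"delta_pos":[0,0,0],"turn":0,"claw":0.2}
  ]
}}

```text
time_s: 33.45
tcp_pos: [0.6385, 0.2716, 0.0046]
ee_rot: [[-0.977, -0.211, 0.0], [-0.211, 0.977, 0.0], [-0.0, -0.0, -1.0]]
wrist_force: [0.6, 0.1, 0.4]
gripper_width: 0.356
gripper_force: 30.0
```

Emit:
{"fn": "drive_tool", "kwargs": {
  "moves": [
    {"delta_pos":[0,0,0.6],"turn":0,"claw":0.2},
    {"delta_pos":[0,0,0],"turn":0,"claw":0.2}
  ]
}}

```text
time_s: 33.7
tcp_pos: [0.6386, 0.2714, 0.0043]
ee_rot: [[-0.977, -0.211, 0.001], [-0.211, 0.977, -0.0], [-0.001, -0.0, -1.0]]
wrist_force: [-1.2, -2.6, 4.5]
gripper_width: 0.361
gripper_force: 30.0
```

Seated; release, then rise and back away.

Emit:
{"fn": "drive_tool", "kwargs": {
  "moves": [
    {"delta_pos":[0,0,0],"turn":0,"claw":0.45},
    {"delta_pos":[0,0,0],"turn":0,"claw":0.7},
    {"delta_pos":[0,0,0],"turn":0,"claw":0.7},
    {"delta_pos":[0,0,0],"turn":0,"claw":0.7},
    {"delta_pos":[0,0,-20],"turn":0,"claw":0.7},
    {"delta_pos":[0,0,-40],"turn":0,"claw":0.7},
    {"delta_pos":[0,0,-50],"turn":0,"claw":0.7},
    {"delta_pos":[0,0,-30],"turn":0,"claw":0.7},
    {"delta_pos":[0,0,0],"turn":0,"claw":0.7},
    {"delta_pos":[0,0,0],"turn":0,"claw":0.7}
  ]
}}

```text
time_s: 34.95
tcp_pos: [0.6375, 0.2714, 0.1424]
ee_rot: [[-0.977, -0.211, -0.002], [-0.211, 0.977, -0.0], [0.002, -0.0, -1.0]]
wrist_force: [-1.2, -0.3, -0.4]
gripper_width: 0.702
gripper_force: 0.0
```

Emit:
{"fn": "drive_tool", "kwargs": {
  "moves": [
    {"delta_pos":[45,0,-20],"turn":0,"claw":0.7},
    {"delta_pos":[45,0,-20],"turn":0,"claw":0.7},
    {"delta_pos":[45,0,0],"turn":0,"claw":0.7},
    {"delta_pos":[45,0,0],"turn":0,"claw":0.7},
    {"delta_pos":[0,0,0],"turn":0,"claw":0.7},
    {"delta_pos":[0,0,0],"turn":0,"claw":0.7},
    {"delta_pos":[0,0,0],"turn":0,"claw":0.7}
  ]
}}

```text
time_s: 35.83
tcp_pos: [0.463, 0.2338, 0.1828]
ee_rot: [[-0.978, -0.211, -0.001], [-0.211, 0.978, -0.001], [0.001, -0.001, -1.0]]
wrist_force: [0.6, -0.3, -0.6]
gripper_width: 0.7
gripper_force: 0.0
```

Run:
```python
from station import cams
from m import *
c=cams.capture("side");cv2.imwrite("pics/s9.png",c["color"][:,:,::-1]);P=pts(c)
for k,(x,y,a) in dict(blue=(.621,.0928,2.8),yellow=(.6285,-.2555,18.4),red=(.6237,-.0837,-12.4),white=(.638,.271,12.2)).items():
    m=(P[...,2]<.08)&(P[...,2]>.05)&(np.hypot(P[...,0]-x,P[...,1]-y)<.08); Q=P[m]
    if len(Q): print(k,rect(Q),"want",x,y,a,"z95",np.percentile(Q[:,2],95).round(4),len(Q))
```

```text
blue [583.1  91.8  36.8  30.5   4. ] want 0.621 0.0928 2.8 z95 0.0658 186
yellow [ 626.3 -252.   111.5   28.5   18.9] want 0.6285 -0.2555 18.4 z95 0.0652 340
red [611.1 -80.4  88.3  32.2 -11.6] want 0.6237 -0.0837 -12.4 z95 0.0651 327
white [636.  271.3 109.9  30.4  11.4] want 0.638 0.271 12.2 z95 0.0656 853
```

View pics/s9.png

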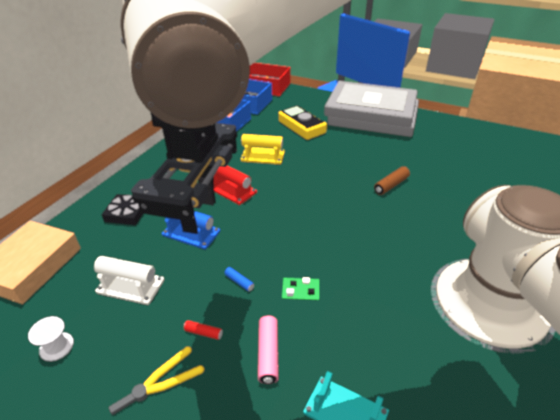

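The final view shows all four cells in their own cradles: white (125,270), blue (190,225), red (235,182) and yellow (262,147). All four tops are at about 65 mm, the short cells have not moved, and the gripper is clear. Handing in.

```bash
python3 -c "
from station import ticket
print(ticket.finish_job())"
```

```text
the job is handed in; nothing more can be done
None
```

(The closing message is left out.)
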